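Sweep the chopping board and pump the cleaner

ROBOT

A 7-joint arm with a two-finger parallel gripper is mounted at the origin on the work surface. World frame = base frame: x ahead of the robot, y to its left, z up, the work surface at z = 0. Lengths are in m, angles in rad, forces in N, time in s.
With the tool pointing down it reaches from about 0.35 to 0.9 m from the base axis. Payload 8.1 kg.
Tool frame: the origin (TCP) lies on the centre line of the jaws, within the pads' length; the fingertips stand 17 mm ahead of it and the grasp point (between the pads) lies 2 mm behind it; z points along the fingers, y is the direction in which the jaws open and shut (so a half turn about z gives the same grasp; the last joint's range is limited). The gripper opens to 92 mm and grips with 3 to 60 N. Pads are 19 mm wide; open, the fingers measure 130 mm over their backs; the gripper's body (75 mm by 190 mm) begins 47 mm behind the grasp point.
Start: joints at [-1.226, 0.434, 0.025, 1.573, -0.012, 1.134, -0.075], TCP at [0.271, 0.563, 0.244] pointing down, gripper open.
Joint ranges: [-2.62, 2.62], [-0.44, 2.09], [-1.27, 1.32], [0.08, 2.57], [-1.32, 4.46], [0.12, 2], [-2.74, 2.74]. Speed limits (rad/s): [2.22, 2.22, 3.01, 3.01, 3.14, 3.14, 3.14].

INTERFACE

Orientations are given as a rotation vector (axis times angle).
In Python, from cell import arm, imaging, job gives the robot as it stands.
- The arm moves only by the tool jog_arm, never from a script. Its argument "moves" is a list of rows, each an object with "fingers": the closure, from -1 (fully open) to 1 (shut); "xyz": the shift along the tool's x, y, z in cm, a list of three; "angular": the turn, a rotation vector about the tool's x, y, z in rad, a list of three. In form: [{"fingers": fingers, "xyz": [dx, dy, dz], "angular": [ax, ay, az]}, ...]. A call has 1 to 12 rows; each row is the pose to reach, as a shift and turn from the pose commanded when the call began, along the tool's axes at that moment; what a row does not reach only later rows make up. A row lasts 1/8 s, in which the tool goes at most 62.5 mm and 10.7 degrees, less where a joint would pass 70% of its speed; a pose out of reach is approached as far as the arm can. A call with a gripper value outside its range is refused whole. The fingers move at their own pace and stop on an object; "grip_force" is the grip in N (left out, the last holds). Time passes only in rows, so rows that repeat a pose let the fingers close. It gives the time, the measured TCP pose, the force and the opening at its end, in the units of the state.
- arm.observe(): the state, without advancing time (a new reading comes with each control period).
- imaging.get_image(name): name is "scene" or "side" or "wrist"; returns the picture (384x512x3 uint8, red, green, blue); there is no depth.
- imaging.camera_params(name): a dict with "fx", "fy", "cx", "cy" (pixels), "dist" ([k1, k2, p1, p2, k3] as OpenCV has them; the pictures are not rectified), "rvec" (rotation vector, rad) and "tvec" (3), from world to camera coordinates, as OpenCV has them; the wrist camera has in their place "hand_eye" (4x4, takes a point from camera to tool coordinates, whose origin is the TCP and whose axes are the flange's). Camera axes: x right, y down, z forward; pixel columns grow to the right and rows downward; lengths in m; the calibration is good to about 2 mm. A picture is of the moment at which its call begins: read the wrist's pose just before it. camera_params takes no time and is no camera call.
- job.sign_off(): hands the job in, once; it reports no verdict.
The state is a dict: "clock": time; "joints": joint angles; "dq": joint speeds; "joint_efforts": joint torques, N m; "position": TCP position; "ee_rot": TCP orientation; "force": force on the tool from outside, world axes, zero at the start; "ft_torque": the same for the moment, N m; "width": opening from 0.0 (shut) to 1.0 (fully open).
Only numpy, scipy, OpenCV 4.12 (cv2) and the standard library are available. Lean on these libraries where they do the work, as an engineer would, in place of code of your own. Each camera call takes 0.05 s, during which the arm holds its last target. There are 200 camera calls.

TASK

Take the scraper block from its cork pad and sweep all four bread crusts off the chopping board into the steel tray along its edge, keeping your fingers off the crusts. Then stand the scraper back upright in the middle of its pad, lengthwise, and let go of it. Finally press the pump cap of the tall slim cleaner bottle all the way down and let it spring back up; do not press the squat soap bottle, and leave the two canisters, the pepper mill and the mug standing where they are.

Things in the scene. Friction and masses are not known exactly. Their poses are not given: they have to be found in the camera images.
- board: Fixed wooden chopping block, top flat and rimless at z = 40 mm, with an open steel catch tray along its +y edge. Origin on the worktop. The wood spans x -120 to +120, y -120 to +80 mm; the tray y +80 to +170, x -135 to +135 mm, with 4 mm walls 28 mm high on its three outer sides (the block closes the fourth). Things swept along board +y fall into it.
- tray (a point): Centre of the catch tray's inner floor (board x 0, y +123, z +4 mm), axes as the board's. Inside, the tray is 262 mm (x) by 86 mm (y).
- crust1: Loose hard dark brown bread crust, a block of 26 x 22 x 13 mm, 11 g, lying flat on the board. Origin at the centre of its underside as it starts. All four start at board x -52 to +52 mm, board y -60 to +34 mm, at any yaw.
- crust2: Loose hard dark brown bread crust, a block of 24 x 20 x 12 mm, 11 g, lying flat on the board. Origin at the centre of its underside as it starts. All four start at board x -52 to +52 mm, board y -60 to +34 mm, at any yaw.
- crust3: Loose hard dark brown bread crust, a block of 26 x 18 x 14 mm, 11 g, lying flat on the board. Origin at the centre of its underside as it starts. All four start at board x -52 to +52 mm, board y -60 to +34 mm, at any yaw.
- crust4: Loose hard dark brown bread crust, a block of 22 x 22 x 12 mm, 11 g, lying flat on the board. Origin at the centre of its underside as it starts. All four start at board x -52 to +52 mm, board y -60 to +34 mm, at any yaw.
- scraper: Loose upright scraper block, 140 to 280 g: steel lower part 160 mm long (its x), 30 mm thick (its y), 40 mm high; above it a wooden handle 120 mm long, 30 mm thick, up to 85 mm over the underside. Origin at the centre of its underside, z up. It stands by itself on its pad; grip the handle across its 30 mm from above. The flat sides that sweep look to +y and -y.
- pad: Fixed cork pad, 210 mm (its x) by 90 mm (its y), 8 mm thick, on which the scraper stands lengthwise (x along x). Origin at the centre of its underside, on the worktop.
- tall: Fixed bottle, cannot be moved or tipped; brown body in a low steel ring holder, black pump cap: the tall slim one (surface cleaner), body 52 mm across, cap top 155 mm above the worktop. Origin on the worktop on the bottle's axis, z up. The two bottles may stand in either order.
- tall_top (a point): Centre of the flat top of the tall bottle's pump cap, 155 mm above the worktop when up; it moves with the cap. A flat round disc 32 mm across and 16 mm thick with a short nozzle stub sticking out sideways, 16 mm at most, along the bottle's +y.
- tall_cap (a joint): How far the tall bottle's cap is pressed down, m: 0 up, 0.012 fully down (hard stop). Sprung: starts to move at about 2.5 N, about 7 N when fully down, comes back up by itself when let go.
- squat: Fixed bottle, cannot be moved or tipped; brown body in a low steel ring holder, black pump cap: the short broad one (hand soap), body 76 mm across, cap top 111 mm above the worktop. Not to be used. Origin on the worktop on its axis.
- squat_cap (a joint): How far the squat bottle's cap is pressed down, m: 0 up, 0.012 fully down. Leave it alone.
- canister1: Bystander: loose white ceramic canister, 84 mm across, 85 mm high. Origin at the centre of its underside.
- canister2: Bystander: loose black canister, 84 mm across, 85 mm high. Origin at the centre of its underside.
- mill: Bystander: loose wooden pepper mill, 54 mm across, 125 mm high. Origin at the centre of its underside.
- mug: Bystander: loose white mug, 80 mm across, 90 mm high, handle at its +y. Origin at the centre of its underside.
Not all that is in view belongs to the job. What is shaped like the tall but yellow is not meant.

How it is judged:
On the way, in this order (a step that is already met when the one before it is completed fails the run):
1. the scraper is gripped and lifted at least 30 mm off its pad (z of scraper in the frame of pad above 0.038 m and contact force between the fingers and scraper above 1 N), for 0.1 s.
2. all four crusts lie in the catch tray while the scraper is still gripped (x of crust1 in the frame of tray between -0.13 and 0.13 m and y of crust1 in the frame of tray between -0.045 and 0.045 m and z of crust1 in the frame of tray between -0.01 and 0.032 m and x of crust2 in the frame of tray between -0.13 and 0.13 m and y of crust2 in the frame of tray between -0.045 and 0.045 m and z of crust2 in the frame of tray between -0.01 and 0.032 m and x of crust3 in the frame of tray between -0.13 and 0.13 m and y of crust3 in the frame of tray between -0.045 and 0.045 m and z of crust3 in the frame of tray between -0.01 and 0.032 m and x of crust4 in the frame of tray between -0.13 and 0.13 m and y of crust4 in the frame of tray between -0.045 and 0.045 m and z of crust4 in the frame of tray between -0.01 and 0.032 m and contact force between the fingers and scraper above 1 N), for 0.2 s.
3. the scraper stands upright on its pad, lengthwise and let go (x of scraper in the frame of pad between -0.03 and 0.03 m and y of scraper in the frame of pad between -0.03 and 0.03 m and z of scraper in the frame of pad between 0.003 and 0.013 m and angle between scraper's own z axis and vertical below 0.12 rad and angle between the x axis of scraper and the x axis of pad, either way round below 0.3 rad and contact force between the fingers and scraper below 0.5 N and linear speed of scraper below 0.02 m/s), for 0.2 s.
4. the tall bottle's cap is pressed down at least 10 of its 12 mm (value of joint tall_cap above 0.01 m), for 0.04 s.
At the end, for the whole second after the job is handed in: All four crusts lie at rest inside the catch tray; the scraper stands upright (within 0.12 rad) and released on its pad, within 30 mm of its middle along each pad axis and within 0.3 rad of lengthwise, either way round; the tall bottle's cap is back up (within 2 mm) (all of step 3 and x of crust1 in the frame of tray between -0.13 and 0.13 m and y of crust1 in the frame of tray between -0.045 and 0.045 m and z of crust1 in the frame of tray between -0.01 and 0.032 m and x of crust2 in the frame of tray between -0.13 and 0.13 m and y of crust2 in the frame of tray between -0.045 and 0.045 m and z of crust2 in the frame of tray between -0.01 and 0.032 m and x of crust3 in the frame of tray between -0.13 and 0.13 m and y of crust3 in the frame of tray between -0.045 and 0.045 m and z of crust3 in the frame of tray between -0.01 and 0.032 m and x of crust4 in the frame of tray between -0.13 and 0.13 m and y of crust4 in the frame of tray between -0.045 and 0.045 m and z of crust4 in the frame of tray between -0.01 and 0.032 m and linear speed of each of crust1, crust2, crust3, crust4 below 0.03 m/s and value of joint tall_cap below 0.002 m); the robot touches nothing.
It fails at once if the squat bottle's cap is pressed by more than 4 mm (value of joint squat_cap above 0.004 m).
It fails at once if a crust is touched by the fingers with more than 0.5 N (contact force between the fingers and crust1 above 0.5 N or contact force between the fingers and crust2 above 0.5 N or contact force between the fingers and crust3 above 0.5 N or contact force between the fingers and crust4 above 0.5 N).
It fails at once if a bystander is moved by more than 30 mm or tipped by more than 0.4 rad (distance of any of canister1, canister2, mill, mug from where it was at the start of the episode above 0.03 m or angle between any of canister1, canister2, mill, mug's own z axis and vertical above 0.4 rad).
It also fails if it takes over 64 s, if anything falls off the work surface, if the arm or the gripper's body presses on something with over 40 N, if the wrist force passes 120 N, or if a joint passes its speed limit or range.

## Working session

There is one attempt and no reset: what is moved stays moved. The work goes in short steps, Python scripts to look and compute and a tool call to move; the robot and the scene stay as the last step left them, time stands still between calls to the robot, and variables do not carry over. Pictures are saved under pics/ and viewed, about 8 in all and at most 12, crops included, and the job is handed in when it is done.

Besides the shell and the picture viewer there is one more tool, called after "Request:" by a JSON object that holds its "op" and its "data". jog_arm: Moves the arm, as the interface text tells. Its arguments: {"type":"object","properties":{"moves":{"type":"array"},"grip_force":{"type":"number"}},"required":["moves"]}

```bash
mkdir -p pics
cat > h.py <<'E'
import numpy as np, cv2
from cell import arm, imaging, job
from scipy.spatial.transform import Rotation as R
def grab(n,name=None):
    s=arm.observe(); im=imaging.get_image(n)
    if name: cv2.imwrite(f'pics/{name}.png',im[...,::-1])
    return im,s
def cam(n,s=None):
    p=imaging.camera_params(n); K=np.array([[p['fx'],0,p['cx']],[0,p['fy'],p['cy']],[0,0,1.]]); d=np.array(p['dist'],float)
    if 'rvec' in p:
        Rw=R.from_rotvec(np.ravel(p['rvec'])).as_matrix(); t=np.ravel(p['tvec']); return K,d,Rw.T,-Rw.T@t
    H=np.array(p['hand_eye']); Rt=R.from_rotvec(s['ee_rot']).as_matrix()
    return K,d,Rt@H[:3,:3],Rt@H[:3,3]+np.array(s['position'])
def px2w(c,uv,z):
    K,d,Rc,o=c; q=cv2.undistortPoints(np.array(uv,float).reshape(-1,1,2),K,d).reshape(-1,2)
    r=np.c_[q,np.ones(len(q))]@Rc.T; return o+r*((z-o[2])/r[:,2])[:,None]
def w2px(c,P):
    K,d,Rc,o=c; return cv2.projectPoints((np.array(P,float).reshape(-1,3)-o)@Rc,np.zeros(3),np.zeros(3),K,d)[0].reshape(-1,2)
E
python3 - <<'E'
from h import *
a,s=grab('scene','scene'); b,_=grab('side','side')
print(s)
for n in('scene','side','wrist'):
    c=cam(n,s); print(n,c[0][0,0],c[3],c[2][:,2])
E
```

```text
{'clock': 0.0, 'joints': array([-1.22562505,  0.43522528,  0.02497579,  1.57410686, -0.01157525,
        1.13398273, -0.07510919]), 'dq': array([ 6.65885934e-05,  9.23737792e-04,  4.28394697e-04, -1.47917244e-03,
        1.17233685e-03, -1.26136485e-03,  1.86036856e-03]), 'joint_efforts': array([-3.44820037e-04, -6.67861247e+01,  9.84820314e-01, -3.14458144e+01,
       -6.05315901e-02,  4.32279613e-02,  1.39234121e-04]), 'position': array([0.27044668, 0.56291849, 0.24293979]), 'ee_rot': array([-6.97563781e-01, -3.06297836e+00,  2.46092632e-03]), 'force': array([-0.198313  ,  0.21066073,  0.22377838]), 'ft_torque': array([-0.04194966, -0.04096985,  0.01315588]), 'width': 1.0008892854531772}
scene 351.74124745553775 [ 1.1176247  -0.68506271  0.81545467] [-0.48449962  0.59403461 -0.64217054]
side 436.79681324142786 [ 0.16825271 -0.9563786   1.04867527] [ 0.32377309  0.64721125 -0.69013664]
wrist 285.197378363693 [0.20699393 0.59355021 0.38248216] [ 0.23710504 -0.11460921 -0.96469992]
```

View pics/scene.png

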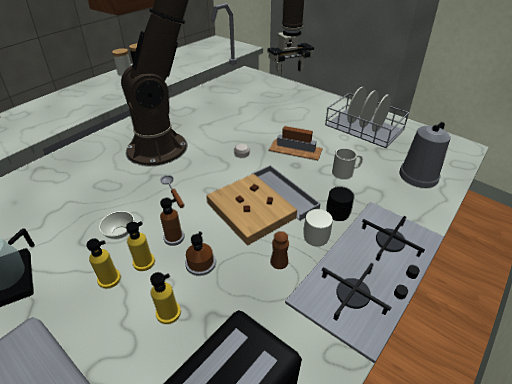

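View pics/side.png

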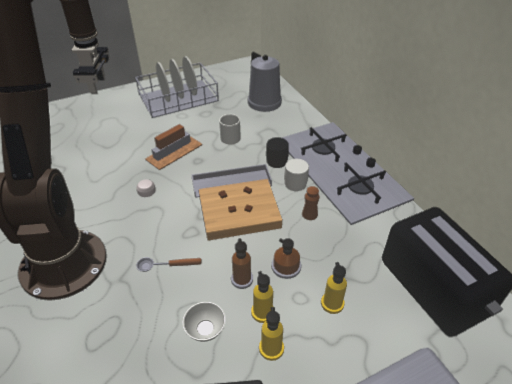

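The scene view shows the board at (255,205) with 4 crusts and the tray on its far right edge. The scraper on its pad is at (297,142), the canisters at (340,203) and (318,227), the mill at (280,250) and the mug at (345,163).

Pump bottle candidates in the scene view are brown slim (171,222), brown squat (200,253), and three yellow at (140,245), (104,262) and (165,297). The brown slim one fits the tall cleaner. I'll confirm it in an enlarged crop.

Run:
```python
from h import *
b=cv2.imread('pics/side.png'); a=cv2.imread('pics/scene.png')
def crop(i,x,y,w,h): return cv2.resize(i[y:y+h,x:x+w],(400,300),interpolation=cv2.INTER_CUBIC)
v=np.vstack([np.hstack([crop(b,185,160,100,75),crop(b,140,115,72,54)]),np.hstack([crop(b,215,230,100,75),crop(a,200,160,120,90)])])
cv2.imwrite('pics/crops.png',v)
```

```text
(no output)
```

View pics/crops.png

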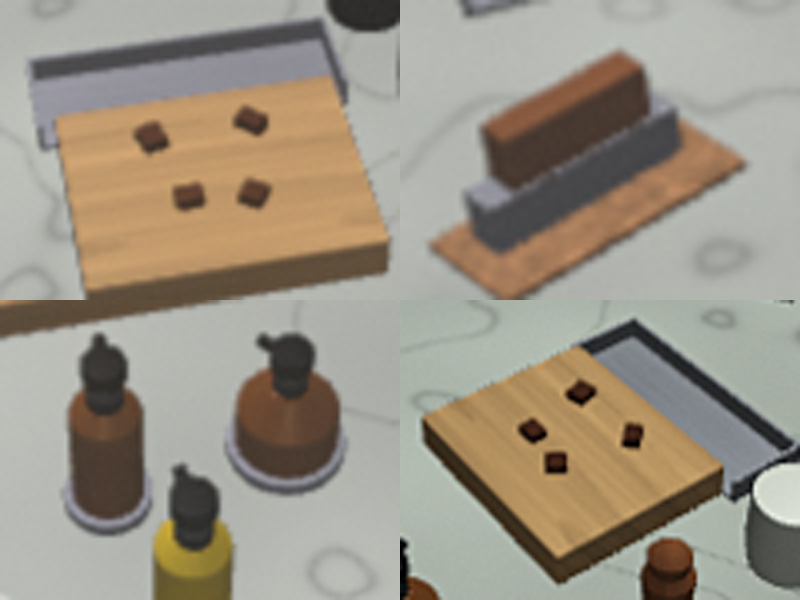

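The crop confirms it: the slim brown bottle is the tall one, cap at crop (104,360) (side ≈ (241,245)). The squat brown one's cap is at crop (293,352) (side ≈ (288,243)). Next I compute positions.

Run:
```python
from h import *
np.set_printoptions(precision=4,suppress=True)
cs,ca=cam('side'),cam('scene')
f1=lambda L:[(185+u/4,160+v/4) for u,v in L]
f2=lambda L:[(140+u/5.5556,115+v/5.5556) for u,v in L]
f3=lambda L:[(215+u/4,230+v/4) for u,v in L]
f4=lambda L:[(200+u/3.3333,160+v/3.3333) for u,v in L]
A=px2w(cs,f1([(55,118),(333,78),(388,242),(85,290)]),.04)[:,:2]; print('board side',A, np.linalg.norm(np.roll(A,-1,0)-A,axis=1))
B=px2w(ca,f4([(181,45),(321,165),(160,255),(23,118)]),.04)[:,:2]; print('board scene',B,np.linalg.norm(np.roll(B,-1,0)-B,axis=1))
print('crust side',px2w(cs,f1([(151,132),(250,116),(189,195),(255,192)]),.05))
print('crust scene',px2w(ca,f4([(180,92),(232,134),(132,130),(156,162)]),.05))
P=px2w(cs,f2([(30,243),(105,300),(345,162)]),.008); print('pad',P)
H=px2w(cs,f2([(82,125),(220,50),(250,68)]),.093); print('handle',H)
print('tall',px2w(cs,f3([(104,57)]),.155),px2w(ca,[(168,201)],.155),'squat',px2w(cs,f3([(293,50)]),.111),px2w(ca,[(197,236)],.111))
for n,uv in [('can1',[(297,168)]),('can2',[(277,146)])]: print(n,px2w(cs,uv,.085))
print('mill',px2w(cs,[(312,191)],.125),'mug',px2w(cs,[(230,122)],.09))
```

```text
board side [[ 0.4618  0.0789]
 [ 0.6935  0.0208]
 [ 0.645  -0.1669]
 [ 0.4151 -0.1088]] [0.2388 0.1938 0.2371 0.1934]
board scene [[ 0.4686  0.0847]
 [ 0.6934  0.0256]
 [ 0.6495 -0.1606]
 [ 0.4231 -0.1087]] [0.2325 0.1914 0.2323 0.1987]
crust side [[ 0.5238  0.0183  0.05  ]
 [ 0.605  -0.0002  0.05  ]
 [ 0.5228 -0.0611  0.05  ]
 [ 0.5711 -0.0811  0.05  ]]
crust scene [[ 0.5264  0.014   0.05  ]
 [ 0.6066 -0.0026  0.05  ]
 [ 0.5274 -0.0604  0.05  ]
 [ 0.5754 -0.08    0.05  ]]
pad [[0.3515 0.3555 0.008 ]
 [0.3795 0.2768 0.008 ]
 [0.5731 0.3454 0.008 ]]
handle [[0.4001 0.3514 0.093 ]
 [0.5084 0.3921 0.093 ]
 [0.5197 0.3634 0.093 ]]
tall [[ 0.4539 -0.2834  0.155 ]] [[ 0.4586 -0.2811  0.155 ]] squat [[ 0.5877 -0.3022  0.111 ]] [[ 0.5856 -0.295   0.111 ]]
can1 [[ 0.7836 -0.0142  0.085 ]]
can2 [[0.7796 0.1216 0.085 ]]
mill [[ 0.7455 -0.1668  0.125 ]] mug [[0.6856 0.3247 0.09  ]]
```

Board yaw is about -14°, origin about (0.560,-0.024), with all crusts in the stated range. The pad and scraper are near (0.461,0.353) at about 20° yaw. I'll go above the scraper and look.

Request:
{"op": "jog_arm", "data": {"moves": [{"fingers": -1, "xyz": [-26.1, -10.5, -2], "angular": [0, 0, -0.79]}, {"fingers": -1, "xyz": [-26.1, -10.5, -2], "angular": [0, 0, -0.79]}, {"fingers": -1, "xyz": [-26.1, -10.5, -2], "angular": [0, 0, -0.79]}, {"fingers": -1, "xyz": [-26.1, -10.5, -2], "angular": [0, 0, -0.79]}, {"fingers": -1, "xyz": [-26.1, -10.5, -2], "angular": [0, 0, -0.79]}, {"fingers": -1, "xyz": [-26.1, -10.5, -2], "angular": [0, 0, -0.79]}, {"fingers": -1, "xyz": [-26.1, -10.5, -2], "angular": [0, 0, -0.79]}, {"fingers": -1, "xyz": [-26.1, -10.5, -2], "angular": [0, 0, -0.79]}]}}

```text
clock: 1.1
position: [0.4592, 0.3571, 0.2635]
ee_rot: [0.538, -3.095, -0.001]
force: [0.4, -0.2, -0.6]
width: 0.996
```

```bash
cat >> h.py <<'E'
def tooldelta(s,p,yaw):
    "p world goal of TCP, yaw deg of tool y axis, tool straight down"
    Rt=R.from_rotvec(s['ee_rot']).as_matrix(); y=np.array([np.cos(np.radians(yaw)),np.sin(np.radians(yaw)),0]); z=np.array([0,0,-1.])
    G=np.c_[np.cross(y,z),y,z]
    return Rt.T@(np.array(p)-s['position'])*100, R.from_matrix(Rt.T@G).as_rotvec()
E
python3 - <<'E'
from h import *
im,s=grab('wrist','w1'); print(s['position'],s['ee_rot'],s['clock'],R.from_rotvec(s['ee_rot']).as_matrix().round(3))
c=cam('wrist',s); print(c[3],c[2][:,2])
E
```

```text
[0.45916902 0.35705268 0.26353251] [ 5.38001592e-01 -3.09453235e+00 -6.30037138e-04] 1.1 [[-0.941 -0.338 -0.001]
 [-0.338  0.941  0.   ]
 [ 0.001  0.001 -1.   ]]
[0.39291041 0.3328442  0.40312661] [ 0.24715236  0.09029086 -0.96476073]
```

View pics/w1.png

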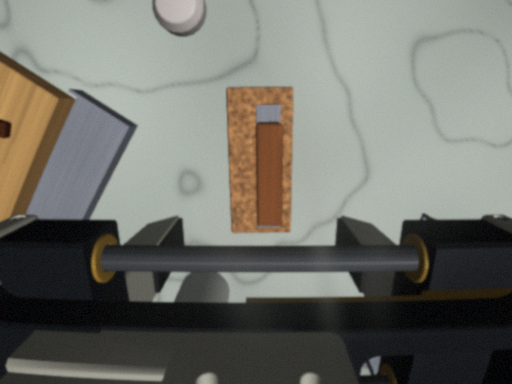

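The wrist view shows the whole pad (227–293, 87–232), the handle top (257–282, 122–226), and part of the board and tray on the left.

Run:
```python
from h import *
np.set_printoptions(precision=4,suppress=True)
s=arm.observe(); c=cam('wrist',s)
P=px2w(c,[(227,87),(293,87),(291,232),(232,232)],.008); H=px2w(c,[(257,122),(282,122),(282,226),(257,226)],.093)
for n,Q in(('pad',P),('handle',H)):
    L=(Q[0]+Q[1]-Q[2]-Q[3])[:2]; print(n,Q.mean(0),np.linalg.norm(L)/2,np.linalg.norm(Q[0]-Q[1]),np.degrees(np.arctan2(L[1],L[0]))%180,np.degrees(np.arctan2(*(Q[1]-Q[0])[1::-1])))
h=H.mean(0); print(tooldelta(s,[h[0],h[1],.075],110))
b=px2w(c,[(75,93)],.04); t=px2w(c,[(135,125)],.028); print('board corner',b,'tray',t)
```

```text
pad [0.4606 0.3598 0.008 ] 0.20664239310113278 0.08708605506830905 20.479103468163487 109.8291995229078
handle [0.456  0.3679 0.093 ] 0.11887891969868818 0.026593525008449328 20.34690754053247 109.87189042008754
(array([-0.0695,  1.1348, 18.8545]), array([ 0.0004, -0.0005, -0.0047]))
board corner [[0.4483 0.1088 0.04  ]] tray [[0.4638 0.1865 0.028 ]]
```

The wrist view and side view disagree by about 10 mm in y. The finger opening tolerates that, and closing the jaws will show which one is right. Descending midway between the two.

Request:
{"op": "jog_arm", "data": {"moves": [{"fingers": -1, "xyz": [0, 0.6, 6], "angular": [0, 0, -0.005]}, {"fingers": -1, "xyz": [0, 0.6, 12], "angular": [0, 0, -0.005]}, {"fingers": -1, "xyz": [0, 0.6, 16], "angular": [0, 0, -0.005]}, {"fingers": -1, "xyz": [0, 0.6, 18.8], "angular": [0, 0, -0.005]}, {"fingers": -1, "xyz": [0, 0.6, 18.8], "angular": [0, 0, -0.005]}, {"fingers": -1, "xyz": [0, 0.6, 18.8], "angular": [0, 0, -0.005]}]}}

```text
clock: 1.9
position: [0.4586, 0.3624, 0.0768]
ee_rot: [-0.544, 3.093, 0.001]
force: [0.8, 0.1, 0.1]
width: 1.001
```

Run:
```python
from h import *
im,s=grab('wrist','w2'); print(s['position'],s['force'],s['clock'])
```

```text
[0.45859886 0.36235153 0.07682593] [0.77265376 0.13983242 0.13030232] 1.9
```

View pics/w2.png

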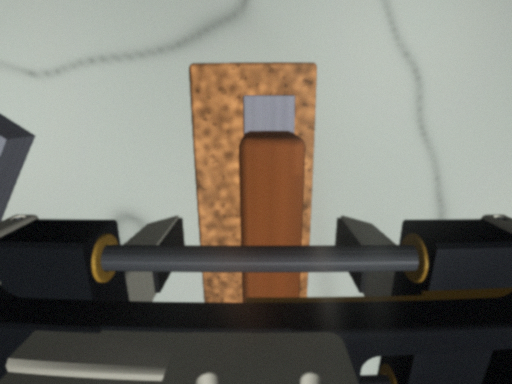

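The handle sits about 12 px right of the jaw centre, so the wrist estimate is right (+5 mm). I'll shift and close.

Request:
{"op": "jog_arm", "data": {"grip_force": 35, "moves": [{"fingers": -1, "xyz": [0, 0.5, 0], "angular": [0, 0, 0]}, {"fingers": 1, "xyz": [0, 0.5, 0], "angular": [0, 0, 0]}, {"fingers": 1, "xyz": [0, 0.5, 0], "angular": [0, 0, 0]}, {"fingers": 1, "xyz": [0, 0.5, 0], "angular": [0, 0, 0]}, {"fingers": 1, "xyz": [0, 0.5, 0], "angular": [0, 0, 0]}, {"fingers": 1, "xyz": [0, 0.5, 0], "angular": [0, 0, 0]}, {"fingers": 1, "xyz": [0, 0.5, 0], "angular": [0, 0, 0]}, {"fingers": 1, "xyz": [0, 0.5, 0], "angular": [0, 0, 0]}]}}

```text
clock: 2.95
position: [0.4567, 0.3662, 0.0758]
ee_rot: [-0.543, 3.094, 0.0]
force: [0.4, 1.4, -0.5]
width: 0.321
```

Run:
```python
from h import *
np.set_printoptions(precision=4,suppress=True)
c1=dict(clock=1.9,position=np.array([0.45859886,0.36235153,0.07682593]),ee_rot=np.array([-0.544,3.093,0.001]))
c=cam('wrist',c1)
P=px2w(c,[(191,64),(316,64)],.008); H=px2w(c,[(245,96),(294,96)],.048); T=px2w(c,[(241,138),(304,138)],.091); J=px2w(c,[(33,136)],.028)
print(P,P.mean(0),H.mean(0),T,T.mean(0),J)
s=arm.observe(); print(s['position'],s['force'],s['width'],s['clock'],R.from_rotvec(s['ee_rot']).as_matrix())
print('tall at',px2w(cam('side'),[(241,244.5)],.155))
```

```text
[[0.379  0.2834 0.008 ]
 [0.3497 0.3639 0.008 ]] [0.3644 0.3236 0.008 ] [0.3828 0.3407 0.048 ] [[0.406  0.3345 0.091 ]
 [0.3965 0.3603 0.091 ]] [0.4012 0.3474 0.091 ] [[0.4588 0.1988 0.028 ]]
[0.4567 0.3662 0.0758] [ 0.3738  1.4095 -0.4805] 0.3210326082865164 2.95 [[-0.9403 -0.3402  0.0001]
 [-0.3402  0.9403  0.0002]
 [-0.0002  0.0002 -1.    ]]
tall at [[ 0.4536 -0.2842  0.155 ]]
```

Jaws closed on the handle at width 0.32, about 30 mm. The tray corner re-read as its foot (z=0) now agrees with the side view within 3 mm. Lifting.

Request:
{"op": "jog_arm", "data": {"moves": [{"fingers": 1, "xyz": [0, 0, -3], "angular": [0, 0, 0]}, {"fingers": 1, "xyz": [0, 0, -7], "angular": [0, 0, 0]}, {"fingers": 1, "xyz": [0, 0, -11], "angular": [0, 0, 0]}, {"fingers": 1, "xyz": [0, 0, -13], "angular": [0, 0, 0]}, {"fingers": 1, "xyz": [0, 0, -13], "angular": [0, 0, 0]}, {"fingers": 1, "xyz": [0, 0, -13], "angular": [0, 0, 0]}, {"fingers": 1, "xyz": [0, 0, -13], "angular": [0, 0, 0]}]}}

```text
clock: 3.82
position: [0.4561, 0.3655, 0.2042]
ee_rot: [0.542, -3.092, 0.002]
force: [0.4, -0.2, -2.9]
width: 0.327
```

Run:
```python
from h import *
np.set_printoptions(precision=4,suppress=True)
s=arm.observe(); print(s['position'],s['force'],s['width'],s['joints'])
print(tooldelta(s,[.537,-.120,.206],75.9))
```

```text
[0.4561 0.3655 0.2042] [ 0.3501 -0.1924 -2.8886] 0.32680707179907165 [-0.7175  0.4088 -0.0682  1.7189  0.0318  1.0175  1.1211]
(array([  8.9092, -48.4019,  -0.1083]), array([-0.0017, -0.002 ,  0.5932]))
```

Request:
{"op": "jog_arm", "data": {"moves": [{"fingers": 1, "xyz": [0.9, -4.8, 0], "angular": [0, 0, 0.06]}, {"fingers": 1, "xyz": [1.8, -9.6, 0], "angular": [0, 0, 0.12]}, {"fingers": 1, "xyz": [2.7, -14.4, 0], "angular": [0, 0, 0.18]}, {"fingers": 1, "xyz": [3.6, -19.2, 0], "angular": [0, 0, 0.24]}, {"fingers": 1, "xyz": [4.5, -24, 0], "angular": [0, 0, 0.3]}, {"fingers": 1, "xyz": [5.4, -29, 0], "angular": [0, 0, 0.36]}, {"fingers": 1, "xyz": [6.3, -34, 0], "angular": [0, 0, 0.42]}, {"fingers": 1, "xyz": [7.2, -39, 0], "angular": [0, 0, 0.48]}, {"fingers": 1, "xyz": [8.1, -44, 0], "angular": [0, 0, 0.54]}, {"fingers": 1, "xyz": [8.9, -48.4, 0], "angular": [0, 0, 0.593]}, {"fingers": 1, "xyz": [8.9, -48.4, 0], "angular": [0, 0, 0.593]}, {"fingers": 1, "xyz": [8.9, -48.4, 0], "angular": [0, 0, 0.593]}]}}

```text
clock: 5.32
position: [0.5373, -0.1188, 0.2049]
ee_rot: [-0.385, -3.116, -0.001]
force: [0.8, 0.5, -2.5]
width: 0.325
```

Run:
```python
from h import *
np.set_printoptions(precision=4,suppress=True)
im,s=grab('side'); v=im[140:260,170:330]; v=cv2.resize(v,(800,600),interpolation=cv2.INTER_CUBIC); cv2.imwrite('pics/side2.png',v[...,::-1])
print(s['clock'],s['position'],s['force'],s['width'])
print(tooldelta(s,[.537,-.120,.112],75.9))
```

```text
5.325 [ 0.5373 -0.1188  0.2049] [ 0.7779  0.4738 -2.5495] 0.32489251566711247
(array([-0.0176, -0.1246,  9.2921]), array([ 0.0002, -0.0015,  0.0005]))
```

View pics/side2.png

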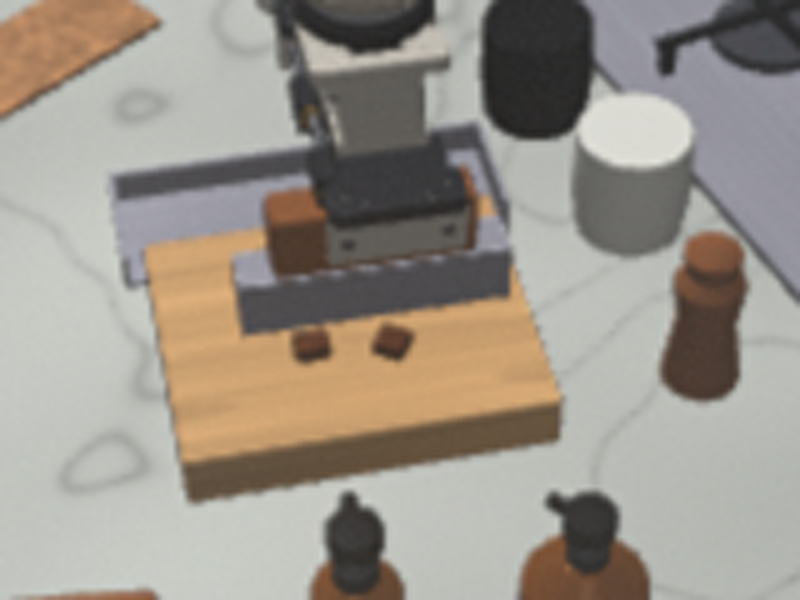

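The side view shows the scraper held level, parallel to the board and above its near part. The crusts are untouched and lie ahead of where it will come down. Lowering.

Request:
{"op": "jog_arm", "data": {"moves": [{"fingers": 1, "xyz": [0, -0.1, 4], "angular": [0, 0, 0]}, {"fingers": 1, "xyz": [0, -0.1, 7.5], "angular": [0, 0, 0]}, {"fingers": 1, "xyz": [0, -0.1, 8.8], "angular": [0, 0, 0]}, {"fingers": 1, "xyz": [0, -0.1, 9.4], "angular": [0, 0, 0]}, {"fingers": 1, "xyz": [0, -0.1, 9.4], "angular": [0, 0, 0]}, {"fingers": 1, "xyz": [0, -0.1, 9.4], "angular": [0, 0, 0]}]}}

```text
clock: 6.12
position: [0.5382, -0.1204, 0.1128]
ee_rot: [0.385, 3.116, 0.0]
force: [-0.1, 0.3, -2.1]
width: 0.328
```

Run:
```python
from h import *
im,s=grab('side'); v=im[140:260,170:330]; v=cv2.resize(v,(800,600),interpolation=cv2.INTER_CUBIC); cv2.imwrite('pics/side3.png',v[...,::-1])
print(s['clock'],s['position'],s['force'],s['ft_torque'],s['width'])
```

```text
6.125 [ 0.53818053 -0.12039004  0.11278011] [-0.14646535  0.26392    -2.09129942] [-0.01562344  0.04025279 -0.04757287] 0.327999769381231
```

View pics/side3.png

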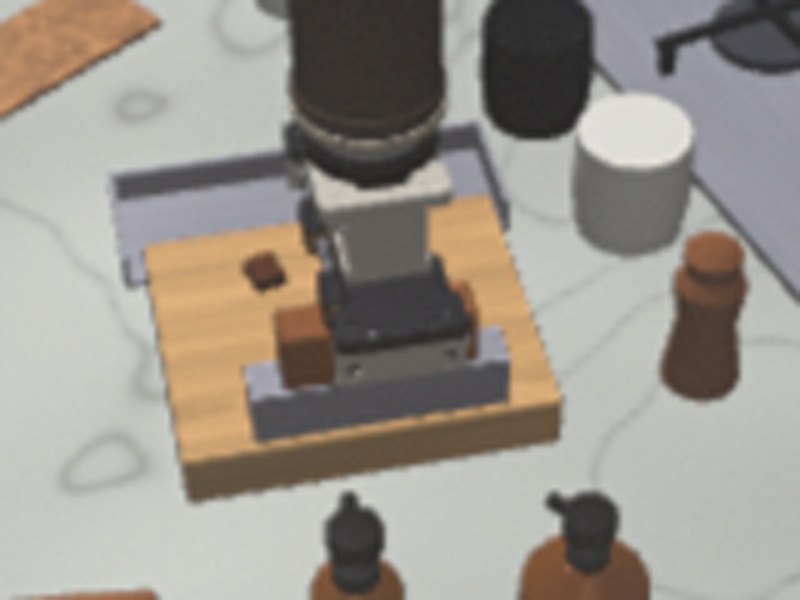

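The scraper is down behind all the crusts with about 4 mm clearance. Now the sweep along tool +y (board +y), 2.5 mm lower.

Request:
{"op": "jog_arm", "data": {"moves": [{"fingers": 1, "xyz": [0, 0.6, 0.25], "angular": [0, 0, 0]}, {"fingers": 1, "xyz": [0, 1.8, 0.25], "angular": [0, 0, 0]}, {"fingers": 1, "xyz": [0, 3.0, 0.25], "angular": [0, 0, 0]}, {"fingers": 1, "xyz": [0, 4.2, 0.25], "angular": [0, 0, 0]}, {"fingers": 1, "xyz": [0, 5.4, 0.25], "angular": [0, 0, 0]}, {"fingers": 1, "xyz": [0, 6.6, 0.25], "angular": [0, 0, 0]}, {"fingers": 1, "xyz": [0, 7.8, 0.25], "angular": [0, 0, 0]}, {"fingers": 1, "xyz": [0, 9.0, 0.25], "angular": [0, 0, 0]}, {"fingers": 1, "xyz": [0, 10.2, 0.25], "angular": [0, 0, 0]}, {"fingers": 1, "xyz": [0, 11.4, 0.25], "angular": [0, 0, 0]}, {"fingers": 1, "xyz": [0, 12.4, 0.25], "angular": [0, 0, 0]}, {"fingers": 1, "xyz": [0, 13, 0.25], "angular": [0, 0, 0]}]}}

```text
clock: 7.68
position: [0.5692, 0.0065, 0.1092]
ee_rot: [0.384, 3.118, 0.0]
force: [0.2, -0.6, -1.8]
width: 0.325
```

Request:
{"op": "jog_arm", "data": {"moves": [{"fingers": 1, "xyz": [0, 1, 0], "angular": [0, 0, 0]}, {"fingers": 1, "xyz": [0, 2.1, 0], "angular": [0, 0, 0]}, {"fingers": 1, "xyz": [0, 3.2, 0], "angular": [0, 0, 0]}, {"fingers": 1, "xyz": [0, 4.3, 0], "angular": [0, 0, 0]}, {"fingers": 1, "xyz": [0, 5.4, 0], "angular": [0, 0, 0]}, {"fingers": 1, "xyz": [0, 6, 0], "angular": [0, 0, 0]}, {"fingers": 1, "xyz": [0, 6, 0], "angular": [0, 0, 0]}, {"fingers": 1, "xyz": [0, 6, 0], "angular": [0, 0, 0]}, {"fingers": 1, "xyz": [0, 6, 0], "angular": [0, 0, 0]}]}}

```text
clock: 8.8
position: [0.5836, 0.0634, 0.1092]
ee_rot: [-0.386, -3.118, 0.0]
force: [0.8, 0.0, -3.0]
width: 0.326
```

Request:
{"op": "jog_arm", "data": {"moves": [{"fingers": 1, "xyz": [0, -3, -2], "angular": [0, 0, 0]}, {"fingers": 1, "xyz": [0, -6, -6], "angular": [0, 0, 0]}, {"fingers": 1, "xyz": [0, -8, -10], "angular": [0, 0, 0]}, {"fingers": 1, "xyz": [0, -11, -10], "angular": [0, 0, 0]}, {"fingers": 1, "xyz": [0, -13, -10], "angular": [0, 0, 0]}, {"fingers": 1, "xyz": [0, -13, -10], "angular": [0, 0, 0]}]}}

```text
clock: 9.55
position: [0.5512, -0.064, 0.2088]
ee_rot: [-0.39, -3.116, 0.001]
force: [0.2, 1.3, -3.0]
width: 0.323
```

Run:
```python
from h import *
s=arm.observe(); b,_=grab('side'); a,_=grab('scene')
c=lambda i,x,y,w,h: cv2.resize(i[y:y+h,x:x+w],(400,300),interpolation=cv2.INTER_CUBIC)
cv2.imwrite('pics/after.png',np.hstack([c(b,185,150,112,84),c(a,200,150,132,99)])[...,::-1])
print(s['clock'],s['position'],s['force'],s['width'])
```

```text
9.55 [ 0.55120618 -0.063959    0.20879561] [ 0.24166577  1.26719285 -2.95159534] 0.3234323699773636
```

View pics/after.png

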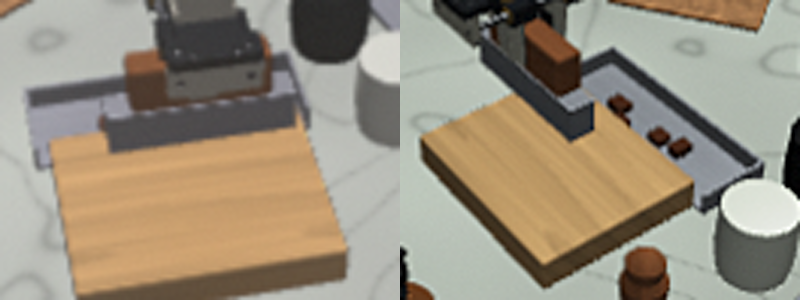

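The board is empty. The scene view shows crusts in the tray at crop (620,103), (658,135) and (680,147), and a sliver at (627,122). The side view has a spot at (103,122) beside the scraper. I'll locate these numerically.

Run:
```python
from h import *
np.set_printoptions(precision=3,suppress=True)
O=np.array([.561,-.023]); a=np.radians(-14.1); X=np.array([np.cos(a),np.sin(a)]); Y=np.array([-X[1],X[0]])
B=lambda p:[(p[:2]-O)@X*1e3,(p[:2]-O)@Y*1e3]
for n,(x0,y0,w,h) in (('side',(185,150,112,84)),('scene',(200,150,132,99))):
    im,s=grab(n); c=cam(n); hsv=cv2.cvtColor(im,cv2.COLOR_RGB2HSV)
    g=im.astype(int); m=((g[...,0]>g[...,2]+15)&(g[...,0]<125)).astype(np.uint8)
    k,l,st,ce=cv2.connectedComponentsWithStats(m)
    for i in range(1,k):
        if st[i,4]>3 and x0<ce[i][0]<x0+w and y0<ce[i][1]<y0+h: print(n,ce[i],st[i,2:5],'tray-level',np.array(B(px2w(c,[ce[i]],.012)[0])),'board-level',np.array(B(px2w(c,[ce[i]],.046)[0])))
```

```text
side [190.5 151. ] [6 3 6] tray-level [-126.387  322.113] board-level [-127.277  278.721]
side [235.768 173.58 ] [ 41  20 224] tray-level [ 18.827 159.39 ] board-level [ 13.175 121.334]
side [213.2 184.8] [2 4 5] tray-level [-68.247 117.731] board-level [-71.044  81.042]
side [243.982 230.101] [ 75  19 543] tray-level [  -2.741 -109.092] board-level [  -7.687 -138.342]
scene [274.267 150.733] [12  4 15] tray-level [-220.28   258.171] board-level [-181.288  225.812]
scene [235.909 154.364] [ 4  6 11] tray-level [-291.16   117.684] board-level [-249.169   91.269]
scene [287.2 153.3] [ 9  2 10] tray-level [-174.924  288.855] board-level [-137.851  255.197]
scene [250.191 169.648] [ 19  26 267] tray-level [-173.994  104.695] board-level [-136.961   78.83 ]
scene [295. 155.] [5 1 5] tray-level [-147.179  306.412] board-level [-111.28   272.011]
scene [308.143 157.381] [19  4 21] tray-level [-103.66   337.874] board-level [-69.603 302.142]
scene [231.5 161. ] [ 2  5 10] tray-level [-263.277   78.375] board-level [-222.466   53.624]
scene [250.2 163.4] [4 4 5] tray-level [-206.795  128.104] board-level [-168.374  101.249]
scene [272.318 185.114] [ 9 11 44] tray-level [-51.768 115.196] board-level [-19.907  88.887]
scene [246.5 187.5] [6 6 6] tray-level [-95.765  32.814] board-level [-62.042   9.991]
scene [264. 188.] [1 9 9] tray-level [-56.617  81.356] board-level [-24.551  56.479]
scene [285.036 194.321] [ 7  7 28] tray-level [ 14.15  119.683] board-level [43.221 93.184]
scene [252.023 224.309] [ 90  49 686] tray-level [ 63.612 -57.524] board-level [ 90.591 -76.524]
scene [292.04 197.76] [ 7  5 25] tray-level [ 42.393 127.565] board-level [ 70.269 100.733]
```

Three crusts are in the tray at tray level. The fourth is mostly hidden behind the block, so I'll look with the wrist camera from beside the tray on the way to the pad.

Request:
{"op": "jog_arm", "data": {"moves": [{"fingers": 1, "xyz": [0, 5, -5], "angular": [0, 0, 0]}, {"fingers": 1, "xyz": [0, 10, -5], "angular": [0, 0, 0]}, {"fingers": 1, "xyz": [0, 15, -5], "angular": [0, 0, 0]}, {"fingers": 1, "xyz": [0, 20, -5], "angular": [0, 0, 0]}, {"fingers": 1, "xyz": [0, 25, -5], "angular": [0, 0, 0]}, {"fingers": 1, "xyz": [0, 28, -5], "angular": [0, 0, 0]}, {"fingers": 1, "xyz": [0, 28, -5], "angular": [0, 0, 0]}, {"fingers": 1, "xyz": [0, 28, -5], "angular": [0, 0, 0]}]}}

```text
clock: 10.75
position: [0.6199, 0.2094, 0.2587]
ee_rot: [-0.384, -3.117, 0.002]
force: [0.5, 0.1, -2.3]
width: 0.323
```

Run:
```python
from h import *
np.set_printoptions(precision=4,suppress=True)
im,s=grab('wrist','w3'); print(s['clock'],s['position'],s['width'])
O=np.array([.561,-.023]); a=np.radians(-14.1); X=np.array([np.cos(a),np.sin(a)]); Y=np.array([-X[1],X[0]])
c=cam('wrist',s)
C=[[*(O+x*X+y*Y),z] for x,y,z in [(-120,80,40),(120,80,40),(-135,170,28),(135,170,28)] for x,y,z in [(x/1e3,y/1e3,z/1e3)]]
print(w2px(c,C))
print(tooldelta(s,[.4615,.360,.17],110.2))
```

```text
10.75 [0.6199 0.2094 0.2587] 0.32280689868496626
[[125.937   68.5393]
 [145.4446 251.2517]
 [202.078   55.793 ]
 [211.0245 257.2802]]
(array([19.0181, 10.772 ,  8.8667]), array([-0.0009, -0.0009, -0.5979]))
```

View pics/w3.png

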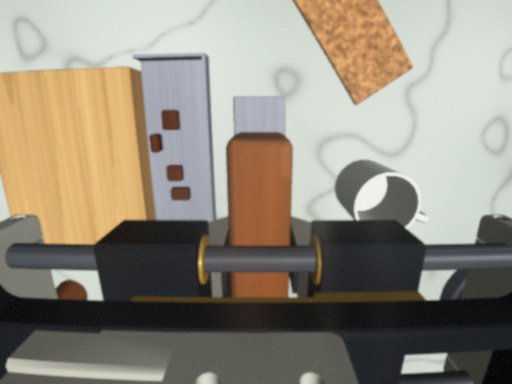

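The wrist view shows all four crusts in the tray at (171,120), (156,143), (175,173) and (180,193), and the scraper straight in the grip. Returning above the pad.

Request:
{"op": "jog_arm", "data": {"moves": [{"fingers": 1, "xyz": [4, 2.2, 1], "angular": [0, 0, -0.12]}, {"fingers": 1, "xyz": [8, 4.5, 2.5], "angular": [0, 0, -0.25]}, {"fingers": 1, "xyz": [12, 6.8, 4], "angular": [0, 0, -0.37]}, {"fingers": 1, "xyz": [16, 9, 5.5], "angular": [0, 0, -0.5]}, {"fingers": 1, "xyz": [19, 10.8, 7], "angular": [0, 0, -0.598]}, {"fingers": 1, "xyz": [19, 10.8, 8.8], "angular": [0, 0, -0.598]}, {"fingers": 1, "xyz": [19, 10.8, 12], "angular": [0, 0, -0.598]}, {"fingers": 1, "xyz": [19, 10.8, 14], "angular": [0, 0, -0.598]}, {"fingers": 1, "xyz": [19, 10.8, 14], "angular": [0, 0, -0.598]}, {"fingers": 1, "xyz": [19, 10.8, 14], "angular": [0, 0, -0.598]}]}}

```text
clock: 12.05
position: [0.4629, 0.3605, 0.12]
ee_rot: [-0.549, 3.092, 0.001]
force: [0.1, 0.0, -1.3]
width: 0.323
```

Run:
```python
from h import *
np.set_printoptions(precision=4,suppress=True)
im,s=grab('wrist','w4'); print(s['clock'],s['position'],s['width'],s['force'])
print(tooldelta(s,[.4615,.360,.0765],110.2))
# pad end corner check by cork mask
hsv=cv2.cvtColor(im,cv2.COLOR_RGB2HSV); m=((hsv[...,1]>90)&(hsv[...,0]<20)&(np.arange(384)[:,None]<215)).astype(np.uint8)
k,l,st,ce=cv2.connectedComponentsWithStats(m); i=1+st[1:,4].argmax(); mm=l==i
r=np.where(mm.any(1))[0][0]; row=np.where(mm[r+4])[0]; print(r,row.min(),row.max())
Q=px2w(cam('wrist',s),[(row.min(),r+1),(row.max(),r+1)],.008); print(Q,Q.mean(0)[:2]+.105*np.array([np.cos(.356),np.sin(.356)]))
```

```text
12.05 [0.4629 0.3605 0.12  ] 0.3227791019047747 [ 0.0764  0.0182 -1.3204]
(array([0.1573, 0.0041, 4.3533]), array([ 0.0002,  0.0012, -0.001 ]))
67 206 310
[[0.3797 0.2826 0.008 ]
 [0.3499 0.3636 0.008 ]] [0.4632 0.3597]
```

Pad centre re-measured at (0.463,0.360), so the TCP is right over it. Lowering.

Request:
{"op": "jog_arm", "data": {"moves": [{"fingers": 1, "xyz": [0, 0, 2], "angular": [0, 0, 0]}, {"fingers": 1, "xyz": [0, 0, 3.4], "angular": [0, 0, 0]}, {"fingers": 1, "xyz": [0, 0, 4], "angular": [0, 0, 0]}, {"fingers": 1, "xyz": [0, 0, 4.4], "angular": [0, 0, 0]}, {"fingers": 1, "xyz": [0, 0, 4.4], "angular": [0, 0, 0]}, {"fingers": 1, "xyz": [0, 0, 4.4], "angular": [0, 0, 0]}]}}

```text
clock: 12.85
position: [0.4625, 0.3607, 0.0757]
ee_rot: [-0.55, 3.092, 0.001]
force: [-0.6, -0.2, -0.4]
width: 0.324
```

Request:
{"op": "jog_arm", "data": {"moves": [{"fingers": -1, "xyz": [0, 0, 0], "angular": [0, 0, 0]}, {"fingers": -1, "xyz": [0, 0, 0], "angular": [0, 0, 0]}, {"fingers": -1, "xyz": [0, 0, 0], "angular": [0, 0, 0]}, {"fingers": -1, "xyz": [0, 0, 0], "angular": [0, 0, 0]}, {"fingers": -1, "xyz": [0, 0, 0], "angular": [0, 0, 0]}, {"fingers": -1, "xyz": [0, 0, -4], "angular": [0, 0, 0]}, {"fingers": -1, "xyz": [0, 0, -9], "angular": [0, 0, 0]}, {"fingers": -1, "xyz": [0, 0, -15], "angular": [0, 0, 0]}, {"fingers": -1, "xyz": [0, 0, -19], "angular": [0, 0, 0]}, {"fingers": -1, "xyz": [0, 0, -19], "angular": [0, 0, 0]}, {"fingers": -1, "xyz": [0, 0, -19], "angular": [0, 0, 0]}]}}

```text
clock: 14.22
position: [0.4618, 0.3602, 0.2645]
ee_rot: [0.55, -3.092, 0.001]
force: [-0.3, -0.2, -0.7]
width: 1.004
```

Run:
```python
from h import *
np.set_printoptions(precision=4,suppress=True)
im,s=grab('wrist','w5'); print(s['clock'],s['position'],s['width'],s['force'],s['joints'])
c=cam('wrist',s)
hsv=cv2.cvtColor(im,cv2.COLOR_RGB2HSV); top=(np.arange(384)[:,None]<240)
cork=((hsv[...,1]>60)&(hsv[...,0]<20)&top&(np.arange(512)>200)).astype(np.uint8)
f=lambda m:np.vstack(max(cv2.findContours(m,cv2.RETR_EXTERNAL,cv2.CHAIN_APPROX_NONE)[0],key=cv2.contourArea))
r=cv2.minAreaRect(f(cork)); print('pad rect',r, px2w(c,[r[0]],.008))
g=im.astype(int); han=((g[...,0]<135)&(g[...,0]-g[...,2]>40)&top&(np.arange(512)>200)).astype(np.uint8)
han=cv2.morphologyEx(han,cv2.MORPH_OPEN,np.ones((7,7)))
r=cv2.minAreaRect(f(han)); print('handle rect',r, px2w(c,[r[0]],.093))
print(tooldelta(s,[.456,-.283,.26],75))
```

```text
14.225 [0.4618 0.3602 0.2645] 1.0044189058648942 [-0.325  -0.2083 -0.7166] [-0.7442  0.3561 -0.0128  1.6407  0.0049  1.1458  1.1648]
pad rect ((259.0, 156.5), (145.0, 66.0), 90.0) [[0.4541 0.3568 0.008 ]]
handle rect ((259.5, 174.0), (100.0, 27.0), 90.0) [[0.4599 0.3596 0.093 ]]
(array([ 22.7357, -60.1662,   0.4922]), array([-0.0006, -0.0007,  0.614 ]))
```

Scraper released and standing straight: handle at (0.460,0.360), pad (0.463,0.360). Now on to the tall bottle with the fingers shut.

Request:
{"op": "jog_arm", "data": {"moves": [{"fingers": 1, "xyz": [1.9, -5, 0], "angular": [0, 0, 0.05]}, {"fingers": 1, "xyz": [3.8, -10, 0], "angular": [0, 0, 0.1]}, {"fingers": 1, "xyz": [5.7, -15, 0], "angular": [0, 0, 0.15]}, {"fingers": 1, "xyz": [7.6, -20, 0], "angular": [0, 0, 0.2]}, {"fingers": 1, "xyz": [9.5, -25, 0], "angular": [0, 0, 0.25]}, {"fingers": 1, "xyz": [11.4, -30, 0], "angular": [0, 0, 0.3]}, {"fingers": 1, "xyz": [13.2, -35, 0], "angular": [0, 0, 0.36]}, {"fingers": 1, "xyz": [15.1, -40, 0], "angular": [0, 0, 0.42]}, {"fingers": 1, "xyz": [17, -45, 0], "angular": [0, 0, 0.48]}, {"fingers": 1, "xyz": [18.9, -50, 0], "angular": [0, 0, 0.54]}, {"fingers": 1, "xyz": [20.8, -55, 0], "angular": [0, 0, 0.6]}, {"fingers": 1, "xyz": [22.7, -60.1, 0], "angular": [0, 0, 0.614]}]}}

```text
clock: 15.78
position: [0.4556, -0.2832, 0.2638]
ee_rot: [-0.411, -3.112, -0.001]
force: [0.2, 1.3, -0.3]
width: 0.001
```

Request:
{"op": "jog_arm", "data": {"moves": [{"fingers": 1, "xyz": [0, 0, 0], "angular": [0, 0, 0]}, {"fingers": 1, "xyz": [0, 0, 0], "angular": [0, 0, 0]}]}}

```text
clock: 16.02
position: [0.4559, -0.2813, 0.2639]
ee_rot: [-0.41, -3.112, -0.001]
force: [-0.1, 0.4, 0.1]
width: 0.007
```

Run:
```python
from h import *
np.set_printoptions(precision=4,suppress=True)
im,s=grab('wrist','w6'); print(s['clock'],s['position'],s['width'],s['ee_rot'])
print(w2px(cam('wrist',s),[[.4536,-.2842,.155],[.4586,-.2811,.155],[.455,-.283,0],[.587,-.299,.111]]))
```

```text
16.025 [ 0.4559 -0.2813  0.2639] 0.007268564932926699 [-0.4103 -3.1122 -0.0014]
[[255.3615 189.703 ]
 [260.0944 193.9817]
 [257.759  161.5685]
 [273.2093 287.8686]]
```

View pics/w6.png

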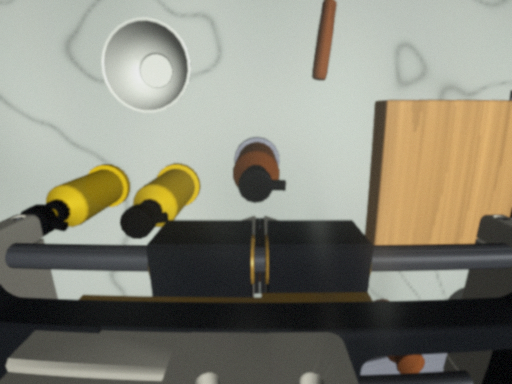

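The brown slim bottle's cap is at (258,184) just ahead of the shut fingers, nozzle to the right. The yellow bottles are left at (145,218) and (50,215).

Run:
```python
from h import *
np.set_printoptions(precision=4,suppress=True)
s=arm.observe(); im=cv2.imread('pics/w6.png'); c=cam('wrist',s)
m=((im.max(2)<60)&(np.arange(384)[:,None]<212)&(np.arange(512)>225)&(np.arange(512)<300)).astype(np.uint8)
m=cv2.morphologyEx(m,cv2.MORPH_OPEN,cv2.getStructuringElement(cv2.MORPH_ELLIPSE,(17,17)))
k=max(cv2.findContours(m,cv2.RETR_EXTERNAL,cv2.CHAIN_APPROX_NONE)[0],key=cv2.contourArea)
(u,v),r=cv2.minEnclosingCircle(k); p=px2w(c,[(u,v)],.155)[0]; q=px2w(c,[(u,v)],.150)[0]
print(u,v,r,p,q,tooldelta(s,[p[0],p[1],.172],75))
```

```text
255.09835815429688 183.19671630859375 17.324373245239258 [ 0.4482 -0.2822  0.155 ] [ 0.4494 -0.2826  0.15  ] (array([ 0.7177, -0.3706,  9.2206]), array([ 0.0008, -0.002 ,  0.0011]))
```

Request:
{"op": "jog_arm", "data": {"moves": [{"fingers": 1, "xyz": [0.4, -0.2, 4], "angular": [0, 0, 0]}, {"fingers": 1, "xyz": [0.4, -0.2, 7.5], "angular": [0, 0, 0]}, {"fingers": 1, "xyz": [0.4, -0.2, 9], "angular": [0, 0, 0]}, {"fingers": 1, "xyz": [0.4, -0.2, 9.4], "angular": [0, 0, 0]}, {"fingers": 1, "xyz": [0.4, -0.2, 9.8], "angular": [0, 0, 0]}, {"fingers": 1, "xyz": [0.4, -0.2, 9.8], "angular": [0, 0, 0]}]}}

```text
clock: 16.82
position: [0.4527, -0.2827, 0.168]
ee_rot: [0.409, 3.113, 0.0]
force: [-0.3, 2.6, 5.1]
width: 0.002
```

Contact with the spring: about 5 N, 4 mm down. Pressing further.

Request:
{"op": "jog_arm", "data": {"moves": [{"fingers": 1, "xyz": [0, 0, 0.4], "angular": [0, 0, 0]}, {"fingers": 1, "xyz": [0, 0, 0.8], "angular": [0, 0, 0]}, {"fingers": 1, "xyz": [0, 0, 1.0], "angular": [0, 0, 0]}, {"fingers": 1, "xyz": [0, 0, 1.0], "angular": [0, 0, 0]}, {"fingers": 1, "xyz": [0, 0, 1.0], "angular": [0, 0, 0]}]}}

```text
clock: 17.45
position: [0.453, -0.2831, 0.16]
ee_rot: [0.41, 3.111, 0.001]
force: [-7.2, 7.3, 29.3]
width: 0.001
```

The hard stop is reached: TCP z is 0.160, as predicted for 12 mm, and the force rises to 29 N. Retracting.

Request:
{"op": "jog_arm", "data": {"moves": [{"fingers": 1, "xyz": [0, 0, -2], "angular": [0, 0, 0]}, {"fingers": 1, "xyz": [0, 0, -6], "angular": [0, 0, 0]}, {"fingers": 1, "xyz": [0, 0, -11], "angular": [0, 0, 0]}, {"fingers": 1, "xyz": [0, 0, -14], "angular": [0, 0, 0]}, {"fingers": 1, "xyz": [0, 0, -14], "angular": [0, 0, 0]}, {"fingers": 1, "xyz": [0, 0, -14], "angular": [0, 0, 0]}]}}

```text
clock: 18.2
position: [0.4517, -0.2828, 0.2966]
ee_rot: [-0.41, -3.114, -0.0]
force: [1.5, 0.5, -0.3]
width: 0.007
```

Run:
```python
from h import *
s=arm.observe(); b,_=grab('side'); a,_=grab('scene'); print(s['clock'],s['position'],s['force'])
c=lambda i,x,y,w,h: cv2.resize(i[y:y+h,x:x+w],(400,300),interpolation=cv2.INTER_CUBIC)
cv2.imwrite('pics/end.png',np.vstack([np.hstack([c(b,185,150,112,84),c(b,140,115,72,54)]),np.hstack([c(b,140,90,200,150),c(b,200,220,120,90)])])[...,::-1])
```

```text
18.2 [ 0.45174494 -0.28279698  0.2965884 ] [ 1.452324    0.48145063 -0.31635019]
```

View pics/end.png

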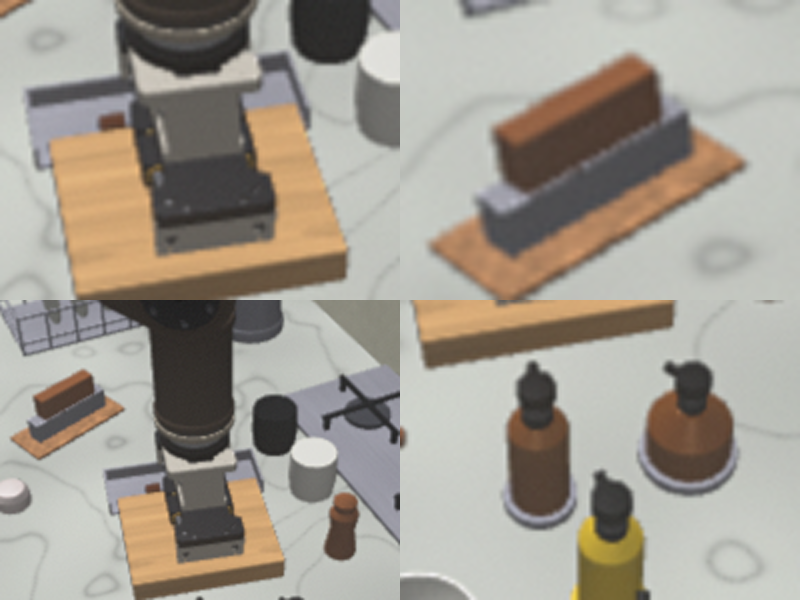

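The final view shows the scraper upright in the middle of its pad, crop (590,150). The tall cap is back up at (537,385), a crust is in the tray and the bystanders are in place. Signing off.

```bash
python3 -c "
from cell import job
print(job.sign_off())"
```

```text
the job is handed in; nothing more can be done
None
```

The whole job was carried out and handed in at about 18 s of robot time; sign-off gave no verdict.

- **Crusts:** one sweep with the gripped scraper cleared the board. The wrist camera then showed all four in the tray. The last picture, taken with the arm partly in the way, shows only one of them again.
- **Scraper:** it stands upright and lengthwise on its pad, released, about 3 mm from the middle in the wrist camera. A rougher outline of the pad put its middle about 9 mm from that point; I did not use it.
- **Tall bottle:** the cap went down to its hard stop. The tool reached 0.160 m, the height expected for the full 12 mm, at 29 N. The cap is back up in the last picture.
- **Other things:** the fingers stayed well clear of the squat bottle's cap. The canisters and the mill look unmoved in the last picture. The mug was out of that crop; nothing passed near it.
- **Disagreements:** a first 10 mm mismatch between the wrist and side views came from my reading the picture points wrongly. The side view had the handle off, and a tray corner I took as its top was its foot. Estimates of the cap position varied by about 10 mm in x; I pressed in between and it worked.

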